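# Seat the caps and peel the top parts tray off the stack

### The job

At the edge-banding machine, press all three black caps in the top tray of the nested stack fully home while it is still in the stack, then take the tray by its fin and peel it off: tip the fin's corner up clearly first, while the opposite corner is still down in the stack, so that the trays below stay standing where they are. Finish while holding the tray up, level and still, by the fin, centred about 15 cm above the perforated hand-over plate, with the caps still home; do not put it down or let go, and leave everything else on the table alone.

Things in the scene. Friction and masses are not known exactly. Their poses are not given: they have to be found in the camera images.
- tray: Top tray of the nested stack: grey plastic, 140 (x) x 110 (y) mm, 0.18 kg. Origin: centre of its underside, z up. Foot 126 x 96 mm, 14 mm tall, hidden in the tray below; floor's upper face at z = 18 mm; rim 4 mm thick up to z = 26 mm. Finger fin at the (-x, -y) corner, three capped sockets. Snapped into the tray below at four corners, about 3.5 N each; a corner is free after rising 6 mm.
- fin (a point): Middle of the upright fin's grippable part: 58 mm from the tray's centre along the diagonal to its (-x, -y) corner, z = 43 mm of the tray. The fin is 8 mm thick, 32 mm long along that diagonal (pinch it across the diagonal), from z = 18 to 56 mm of the tray. 13 mm below this point is still above the tray's rim.
- far_corner (a point): Lower edge of the tray's foot at the corner opposite to the fin, (63, 48, 0) mm in the tray's frame. Lifting the fin's corner, the tray pivots about the stack's rim there: 85 to 89 mm from the tray's centre on the diagonal away from the fin, 12 mm above the tray's underside.
- stack: Lower trays of the stack, same grey plastic, 140 x 110 x 44 mm, filled with steel parts, 1.5 kg, loose on the table. Origin: centre of its underside, axes as the tray's. The top tray's underside rests 32 mm above this origin, in a recess 12 mm deep with 3 mm of play around the foot.
- plate: The hand-over plate: flat steel plate with square perforations, 180 (x) x 140 (y) x 6 mm, fixed flat on the table. Origin: centre of its underside.
- cap_a_top (a point): Centre of the upper face of one of the three black mushroom-headed caps in the tray (head 28 mm across, 6 mm thick, on an 18 mm stem). z of this point in the tray's frame: 30 mm when home, up to 40 mm when proud.
- cap_a (a joint): How far that cap is pushed in, m: 0 = 10 mm proud, 0.010 = fully home (its head sits on the 36 mm wide collar round its socket). It is stiff: about 5 N to push, and it stays where it is left, the tray turned or not.
- cap_b_top (a point): Centre of the upper face of one of the three black mushroom-headed caps in the tray (head 28 mm across, 6 mm thick, on an 18 mm stem). z of this point in the tray's frame: 30 mm when home, up to 40 mm when proud.
- cap_b (a joint): How far that cap is pushed in, m: 0 = 10 mm proud, 0.010 = fully home (its head sits on the 36 mm wide collar round its socket). It is stiff: about 5 N to push, and it stays where it is left, the tray turned or not.
- cap_c_top (a point): Centre of the upper face of one of the three black mushroom-headed caps in the tray (head 28 mm across, 6 mm thick, on an 18 mm stem). z of this point in the tray's frame: 30 mm when home, up to 40 mm when proud.
- cap_c (a joint): How far that cap is pushed in, m: 0 = 10 mm proud, 0.010 = fully home (its head sits on the 36 mm wide collar round its socket). It is stiff: about 5 N to push, and it stays where it is left, the tray turned or not.
- roller: Bystander: black rubber roller standing upright, 44 mm diameter, 40 mm tall. Leave it where it is.
- grease: Bystander: small round closed pot with black cap, 42 mm diameter, 60 mm tall. Leave it where it is.
- wrench: Bystander: flat steel wrench lying down, 180 mm long. Leave it where it is.
- driver: Bystander: screwdriver lying down, 200 mm long. Leave it where it is.
- carton: Bystander: cardboard carton 80 x 60 x 45 mm. Leave it where it is.
- bushing: Bystander: flanged aluminium bushing, 52 mm across, 30 mm tall. Leave it where it is.
There are look-alikes about, which are no part of the job. What is shaped like the plate but blue is not meant.

How it is judged:
By the outcome, as a careful person would: the job done as asked, in the order asked, and still so for the second after the job is handed in, while the arm keeps its last pose, push and grip.
It also fails if it takes over 59 s, if anything falls off the work surface, if the arm or the gripper's body presses on something with over 40 N, if the wrist force passes 120 N, or if a joint passes its speed limit or range.

### The arm

A 7-joint arm with a two-finger parallel gripper is mounted at the origin on the work surface. World frame = base frame: x ahead of the robot, y to its left, z up, the work surface at z = 0. Lengths are in mm, angles in rad, forces in N, time in s.
With the tool pointing down it reaches from about 400 to 875 mm from the base axis. Payload 4.4 kg.
Tool frame: the origin (TCP) lies at the very end of the fingers, on their centre line; the grasp point (between the pads) lies 19 mm behind it; z points along the fingers, y is the direction in which the jaws open and shut (so a half turn about z gives the same grasp; the last joint's range is limited). The gripper opens to 85 mm and grips with 20 to 120 N. Pads are 22 mm wide; open, the fingers measure 114 mm over their backs; the gripper's body (76 mm by 85 mm) begins 54 mm behind the grasp point. The pads swing forward as they close: fully open they stand 13 mm farther back than shut.
Start: joints at [1.103, 0.628, 0.038, 1.517, -0.027, 0.996, -0.02], TCP at [254.227, -598.236, 231.313] pointing down, gripper open.
Joint ranges: [-3.06, 3.06], [-0.37, 2.12], [-1.25, 1.32], [0.18, 2.47], [-1.1, 4.24], [0.23, 1.98], [-2.94, 2.94]. Speed limits (rad/s): [2.57, 2.57, 3.14, 3.14, 3.14, 3.14, 3.14].

### API

Orientations are given as [roll, pitch, yaw] about the fixed x, y, z axes, in that order (R = Rz(yaw) Ry(pitch) Rx(roll)).
In Python, from cell import ctrl, eyes gives the robot as it stands.
- The arm moves only by the tool move_arm, never from a script. Its argument "increments" is a list of rows, each a list of 6 numbers: the shift along the tool's x, y, z in cm, then the turn, a rotation vector about the tool's x, y, z in degrees. In form: [[x, y, z, wx, wy, wz], ...]. A call has 1 to 20 rows; each row is the pose to reach, as a shift and turn from the pose commanded when the call began, along the tool's axes at that moment; what a row does not reach only later rows make up. A row lasts 1/10 s, in which the tool goes at most 50 mm and 8.59 degrees, less where a joint would pass 70% of its speed; a pose out of reach is approached as far as the arm can. A call with a gripper value outside its range is refused whole. "grip" is the opening, from -1 (shut) to 1 (fully open), set as the call begins (left out, the last holds). The fingers move at their own pace and stop on an object; the grip force is fixed at half the most. Time passes only in rows, so rows that repeat a pose let the fingers close. It gives the time, the measured TCP pose, the force and the opening at its end, in the units of the state.
- ctrl.read_state(): the state, without advancing time (a new reading comes with each control period).
- eyes.get_image(name): name is "scene" or "top" or "wrist"; returns the picture (400x640x3 uint8, red, green, blue); there is no depth.
- eyes.calibration(name): a dict with "fx", "fy", "cx", "cy" (pixels), "pose" (4x4, takes a point from camera to world coordinates); the wrist camera has in their place "tool_from_camera" (4x4, takes a point from camera to tool coordinates, whose origin is the TCP and whose axes are the flange's). Camera axes: x right, y up, looking along -z (the intrinsics and any distortion apply to the point x, -y, -z); pixel columns grow to the right and rows downward; lengths in mm; the calibration is good to about 2 mm. A picture is of the moment at which its call begins: read the wrist's pose just before it. calibration takes no time and is no camera call.
- ctrl.finish_job(): hands the job in, once; it reports no verdict.
The state is a dict: "clock": time; "qpos": joint angles; "qd": joint speeds; "tau": joint torques, N m; "eef_pos": TCP position; "tool_rot": TCP orientation; "force": force on the tool from outside, world axes, zero at the start; "torque": the same for the moment, N m; "width": finger opening in mm.
Only numpy, scipy, OpenCV 4.12 (cv2) and the standard library are available. Lean on these libraries where they do the work, as an engineer would, in place of code of your own. Each camera call takes 0.05 s, during which the arm holds its last target. There are 200 camera calls.

## Working session

There is one attempt and no reset: what is moved stays moved. The work goes in short steps, Python scripts to look and compute and a tool call to move; the robot and the scene stay as the last step left them, time stands still between calls to the robot, and variables do not carry over. Pictures are saved under pics/ and viewed, about 8 in all and at most 12, crops included, and the job is handed in when it is done.

Besides the shell and the picture viewer there is one more tool, called after "Call:" as name(argument=value, ...), one argument or row to a line, values as JSON. move_arm: Moves the arm, as the interface text tells. Its arguments: {"type":"object","properties":{"increments":{"type":"array","items":{"type":"array","items":{"type":"number"}}},"grip":{"type":"number"}},"required":["increments"]}

```bash
mkdir -p pics; ls
python3 - <<'E'
from cell import ctrl, eyes
import cv2, numpy as np
print(ctrl.read_state())
for n in ("scene","top"):
    im=eyes.get_image(n); cv2.imwrite(f"pics/{n}0.png",im[:,:,::-1]); c=eyes.calibration(n); print(n,c)
print(eyes.calibration("wrist"))
E
```

```text
pics
{'clock': 0.0, 'qpos': array([ 1.10319843,  0.62935056,  0.03844416,  1.51837008, -0.02703497,
        0.99628116, -0.01998647]), 'qd': array([ 0.00068117,  0.00202861,  0.0007648 ,  0.00051241, -0.00049322,
        0.00214606,  0.00127196]), 'tau': array([-8.98243161e-05, -5.63404262e+01,  1.22634597e+00, -1.93449068e+01,
        1.10638066e-02,  1.05835733e-02,  3.43436080e-07]), 'eef_pos': array([ 253.98986735, -597.64705364,  230.38557272]), 'tool_rot': array([-3.13970118e+00, -2.86755831e-06,  4.01790554e-01]), 'force': array([-0.49252711,  0.10884253,  0.21708506]), 'torque': array([-0.04461105,  0.04576071, -0.00475593]), 'width': 85.38643131548699}
scene {'fx': 513.4143955731613, 'fy': 513.4143955731613, 'cx': 314.9872617094763, 'cy': 201.17300425286015, 'pose': array([[-3.63276030e-01, -5.61564006e-01,  7.43422083e-01,
         1.73715635e+03],
       [ 9.31463438e-01, -2.01645413e-01,  3.02844830e-01,
         4.63016851e+02],
       [-2.01591030e-02,  8.02486757e-01,  5.96329284e-01,
         1.03009933e+03],
       [ 0.00000000e+00,  0.00000000e+00,  0.00000000e+00,

[... 251 characters left out ...]
1,  2.37402667e-02, -2.57065114e-03,
        -1.19929520e+01],
       [ 5.11108995e-04,  1.28902005e-01,  9.91657205e-01,
         1.32544199e+03],
       [ 0.00000000e+00,  0.00000000e+00,  0.00000000e+00,
         1.00000000e+00]])}
{'fx': 282.56744272340075, 'fy': 282.56744272340075, 'cx': 325.0076552573372, 'cy': 199.30907081226096, 'tool_from_camera': array([[ 2.83198318e-04,  9.49492703e-01,  3.13788985e-01,
         7.98736818e+01],
       [ 9.99999820e-01, -1.02639243e-04, -5.91936186e-04,
         4.36936144e-01],
       [-5.29832025e-04,  3.13789096e-01, -9.49492560e-01,
        -1.43227397e+02],
       [ 0.00000000e+00,  0.00000000e+00,  0.00000000e+00,
         1.00000000e+00]])}
```

View pics/top0.png

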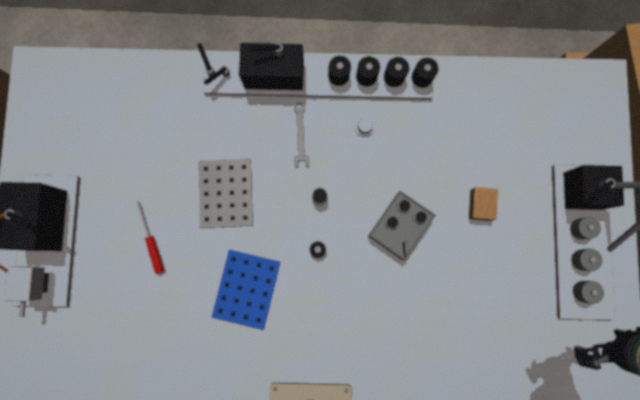

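View pics/scene0.png

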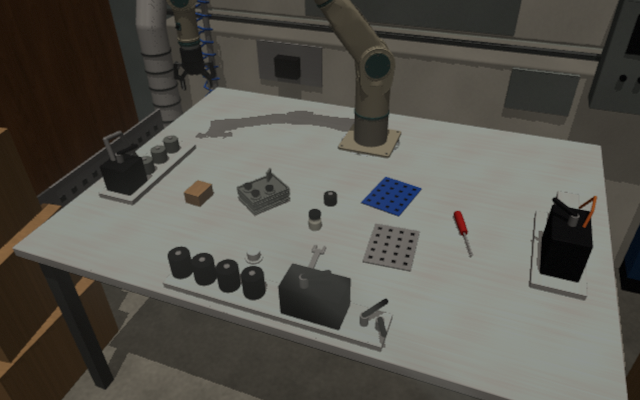

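The top view shows the tray stack at (402,227), the steel plate at (226,193), and the blue look-alike plate at (246,290). In the scene view they are at (263,192), (392,247) and (391,195). The grey perforated plate is the one meant. Next I'll enlarge both.

Run:
```python
import cv2, numpy as np
t=cv2.imread("pics/top0.png"); s=cv2.imread("pics/scene0.png")
def crop(im,x,y,w,h,k):
    c=cv2.resize(im[y:y+h,x:x+w],None,fx=k,fy=k,interpolation=cv2.INTER_CUBIC)
    for i in range(0,w,10): cv2.line(c,(i*k,0),(i*k,6),(0,0,255),1); cv2.putText(c,str(x+i),(i*k+1,15),0,.3,(0,0,255),1)
    for i in range(0,h,10): cv2.line(c,(0,i*k),(6,i*k),(0,0,255),1); cv2.putText(c,str(y+i),(8,i*k+4),0,.3,(0,0,255),1)
    return c
a=crop(t,360,185,80,80,5); b=crop(s,230,160,80,80,5)
c=crop(t,190,150,80,40*2,2.5.__int__() if 0 else 2)
p=crop(t,190,150,133,66,3); q=crop(s,350,215,133,66,3)
cv2.imwrite("pics/c1.png",np.vstack([np.hstack([a,b]),np.hstack([cv2.copyMakeBorder(p,0,0,0,1,0),cv2.copyMakeBorder(q,0,0,0,1,0)])]))
```

```text
(no output)
```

View pics/c1.png

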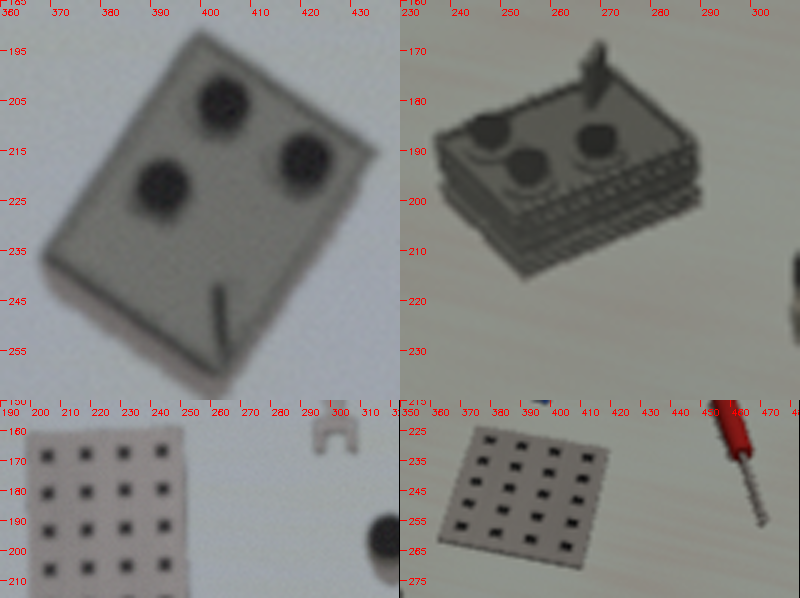

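```bash
cat > h.py <<'E'
import numpy as np, cv2
from scipy.optimize import least_squares
from scipy.spatial.transform import Rotation as Rn
from cell import ctrl, eyes
def ray(c,uv,pose=None):
    P=c["pose"] if pose is None else pose
    d=P[:3,:3]@np.array([(uv[0]-c["cx"])/c["fx"],-(uv[1]-c["cy"])/c["fy"],-1]); return P[:3,3],d
def at(c,uv,z,pose=None):
    o,d=ray(c,uv,pose); return o+d*(z-o[2])/d[2]
def proj(c,X,pose=None):
    P=c["pose"] if pose is None else pose
    p=(np.asarray(X)-P[:3,3])@P[:3,:3]
    return np.c_[c["cx"]+c["fx"]*p[:,0]/-p[:,2], c["cy"]-c["fy"]*p[:,1]/-p[:,2]]
def tri(rays):
    A=[];b=[]
    for o,d in rays:
        d=d/np.linalg.norm(d); M=np.eye(3)-np.outer(d,d); A.append(M); b.append(M@o)
    return np.linalg.solve(sum(A),sum(b))
def T(pos,rpy):
    M=np.eye(4); M[:3,:3]=Rn.from_euler("xyz",rpy).as_matrix(); M[:3,3]=pos; return M
E
python3 - <<'E'
from h import *
np.set_printoptions(precision=1,suppress=True)
t=eyes.calibration("top"); s=eyes.calibration("scene")
for n,a,b in [("cap far",(404.8,205.8),(255.4,193.2)),("cap left?",(392.4,222.4),(269.4,187.8)),("cap right",(421.2,217),(248.2,186.2)),
 ("corner ++",(400.4,191.4),(254.6,202.6)),("+-",(435.4,215.4),(237.4,187.8)),("-+",(368.4,236.4),(289.2,188.6)),
 ("pl",(199,161),(411,271.3)),("pl",(251,158),(362.7,262)),("pl",(253,226),(375,224)),("pl",(200,228),(419.7,231.3))]:
    print(n,tri([ray(t,a),ray(s,b)]))
C=[at(t,p,58) for p in [(400.4,191.4),(435.4,215.4),(368.4,236.4)]]
ctr=(C[1]+C[2])/2; v=C[0]-C[2]; w=C[0]-C[1]
print(ctr,np.linalg.norm(v),np.linalg.norm(w),np.degrees(np.arctan2(v[1],v[0])),np.degrees(np.arctan2(w[1],w[0])))
P=[at(t,p,6) for p in [(199,161),(251,158),(253,226),(200,228)]]; print(np.mean(P,0),P)
E
```

```text
cap far [ 554.3 -228.2   61.2]
cap left? [ 511.6 -197.5   61.4]
cap right [ 526.7 -269.2   61.1]
corner ++ [ 591.3 -216.1   52.6]
+- [ 532.8 -307.7   49.6]
-+ [ 476.4 -140.5   48.1]
pl [670.2 314.8  -1.3]
pl [681.4 175.5  -0.5]
pl [499.  161.6  -2.3]
pl [490.  301.5   0.4]
[ 504.  -222.8   58. ] 141.5296429724895 106.8148667006923 -34.56783015392016 56.25349215031775
[584.5 236.    6. ] [array([669. , 311.6,   6. ]), array([680.5, 173. ,   6. ]), array([498.5, 160.2,   6. ]), array([489.9, 299.2,   6. ])]
```

Call:
move_arm(
  increments=[
    [4.1,-2.7,0,0,0,2],
    [8.2,-5.4,0.5,0,0,4],
    [12.3,-8.1,1,0,0,6],
    [16.4,-10.8,1.5,0,0,8],
    [20.5,-13.6,2,0,0,10.5],
    [24.6,-16.3,2.5,0,0,12.5],
    [28.7,-19,3,0,0,14.5],
    [32.8,-21.7,3.5,0,0,17],
    [37.2,-24.7,4,0,0,19],
    [37.2,-24.7,4,0,0,19],
    [37.2,-24.7,4,0,0,19],
    [37.2,-24.7,4,0,0,19],
  ],
  grip=-1,
)

```text
clock: 1.3
eef_pos: [499.1, -226.8, 191.2]
tool_rot: [3.141, 0.001, 0.069]
force: [-0.0, -0.2, -0.2]
width: -0.0
```

```bash
cat > snap.py <<'E'
import sys
from h import *
n=sys.argv[1]
s=ctrl.read_state(); im=eyes.get_image("wrist")
c=eyes.calibration("wrist"); P=T(s["eef_pos"],s["tool_rot"])@c["tool_from_camera"]
np.savez(f"pics/{n}.npz",P=P); cv2.imwrite(f"pics/{n}.png",im[:,:,::-1])
print(s["clock"],s["eef_pos"],s["tool_rot"],s["force"],s["width"])
E
python3 snap.py w1
```

```text
1.3 [ 499.07828352 -226.83768428  191.21553376] [3.14069827e+00 1.01997006e-03 6.87937429e-02] [-0.04296442 -0.24351459 -0.15825221] -0.0008369002690750914
```

View pics/w1.png

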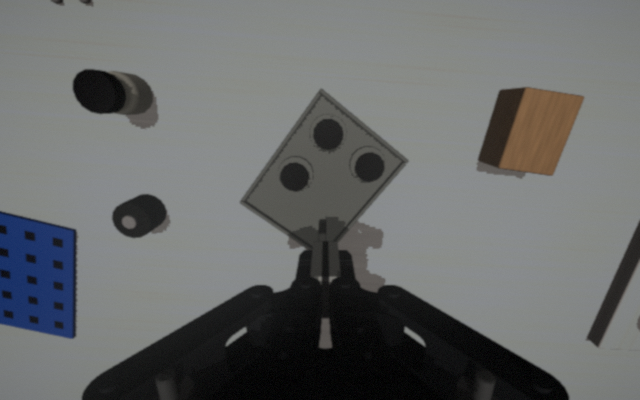

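The wrist view shows the caps at about (328,134), (295,177) and (370,166), and the rim corners at (321,90), (408,159) and (241,203). The fin at (323,230) is partly hidden by the fingers, so I'll take a second view from farther back.

Call:
move_arm(
  increments=[
    [-4,0,0,0,0,0],
    [-8,0,0.5,0,0,0],
    [-10,0,1,0,0,0],
    [-10,0,1,0,0,0],
    [-10,0,1,0,0,0],
    [-10,0,1,0,0,0],
  ],
)

```text
clock: 1.95
eef_pos: [401.6, -233.3, 181.7]
tool_rot: [3.141, -0.002, 0.07]
force: [0.1, 0.2, 1.1]
width: -0.2
```

```bash
python3 snap.py w2
python3 - <<'E'
from h import *
def crop(im,x,y,w,h,k):
    c=cv2.resize(im[y:y+h,x:x+w],None,fx=k,fy=k,interpolation=cv2.INTER_CUBIC)
    for i in range(0,w,20): cv2.line(c,(i*k,0),(i*k,6),(0,0,255),1); cv2.putText(c,str(x+i),(i*k+1,15),0,.35,(0,0,255),1)
    for i in range(0,h,20): cv2.line(c,(0,i*k),(6,i*k),(0,0,255),1); cv2.putText(c,str(y+i),(8,i*k+4),0,.35,(0,0,255),1)
    return c
a=cv2.imread("pics/w1.png"); b=cv2.imread("pics/w2.png")
cv2.imwrite("pics/c2.png",np.hstack([crop(a,225,80,200,200,2),crop(b,225,0,200,200,2)]))
E
```

```text
1.95 [ 401.58716693 -233.34841808  181.7333556 ] [ 3.14057396e+00 -1.96718670e-03  6.95110958e-02] [0.10390604 0.22085691 1.09781185] -0.1827005020808564
```

View pics/c2.png

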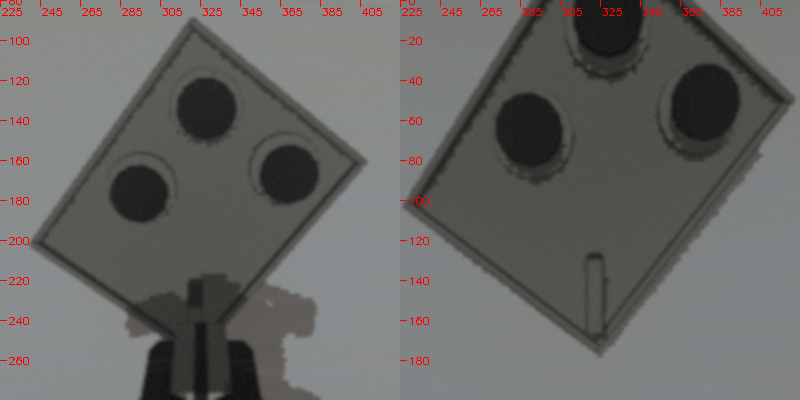

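The second view (w2) shows caps B (289.5,65) and C (378,51), with cap A cut off at the top edge. It also shows the corners at (421.5,50), (227.5,103) and (325.5,177), and the fin's top face from (322,127) to (323,168). The fin is clearly at the near corner. Next is the fit.

Run:
```python
from h import *
np.set_printoptions(precision=1,suppress=True)
c=eyes.calibration("wrist"); P1=np.load("pics/w1.npz")["P"]; P2=np.load("pics/w2.npz")["P"]
r=lambda uv,P: ray(c,uv,P)
for n,a,b in [("B",(294.5,176.5),(289.5,65)),("C",(369.5,167),(378,51)),("+-",(407.5,160.5),(421.5,50)),("-+",(241.5,200.5),(227.5,103))]:
    print(n,tri([r(a,P1),r(b,P2)]))
tray=np.array([[70,55,26],[70,-55,26],[-70,55,26],[-70,-55,26]],float)
u=np.array([-.786,-.618,0]); dg=np.array([-.786,-.618,0])
fin=np.array([dg*42+[0,0,56],dg*74+[0,0,56]])
def W(p,X): 
    R=Rn.from_euler("z",p[3]).as_matrix(); return X@R.T+p[:3]
o1=np.array([(321,89.5),(407.5,160.5),(241.5,200.5)]); o2=np.array([(421.5,50),(227.5,103),(325.5,177)]); of=np.array([(322.2,127.5),(323,168)])
f=lambda p: np.r_[(proj(c,W(p,tray[:3]),P1)-o1).ravel(),(proj(c,W(p,tray[1:]),P2)-o2).ravel(),(proj(c,W(p,fin),P2)-of).ravel()]
s=least_squares(f,[504,-223,32,-.6],loss="soft_l1"); p=s.x; print(p,np.degrees(p[3]),f(p))
print("fin pt",W(p,np.array([dg*58+[0,0,43]])), "diag deg",np.degrees(p[3]+np.arctan2(.618,.786)))
for n,uv,P in [("A",(328,134),P1),("B",(294.5,176.5),P1),("C",(369.5,167),P1),("B2",(289.5,65),P2),("C2",(378,51),P2)]:
    for z in (62,72): 
        X=at(c,uv,z,P); R=Rn.from_euler("z",p[3]).as_matrix(); print(n,z,X,(X-p[:3])@R)
```

```text
B [ 512.  -197.1   66.9]
C [ 526.9 -268.4   70.1]
+- [ 533.  -308.    54.8]
-+ [ 478.2 -140.2   51.7]
[ 505.3 -224.6   26.3   -0.6] -33.64297346969066 [ 0.1 -1.   0.5 -0.4 -1.   0.9  0.2  0.6  0.4  0.8 -2.2 -1.5  0.4  1.4
  0.  -1.4]
fin pt [[ 447.5 -229.1   69.3]] diag deg 4.533564131275823
A 62 [ 554.  -226.8   62. ] [41.8 25.2 35.7]
A 72 [ 555.  -226.6   72. ] [42.5 25.8 45.7]
B 62 [ 510.7 -196.7   62. ] [-10.9  26.2  35.7]
B 72 [ 513.3 -197.6   72. ] [-8.3 26.8 45.7]
C 62 [ 525.3 -269.6   62. ] [ 41.6 -26.4  35.7]
C 72 [ 527.3 -267.8   72. ] [ 42.3 -23.8  45.7]
B2 62 [ 512.6 -196.3   62. ] [-9.6 27.5 35.7]
B2 72 [ 511.4 -197.6   72. ] [-9.9 25.8 45.7]
C2 62 [ 528.4 -269.8   62. ] [ 44.3 -24.9  35.7]
C2 72 [ 526.6 -268.3   72. ] [ 42.  -24.6  45.7]
```

Call:
move_arm(
  increments=[
    [4.5,0.1,1,0,0,0],
    [9,0.3,2,0,0,0],
    [13.5,0.4,4.5,0,0,0],
    [15.3,0.4,7,0,0,0],
    [15.3,0.4,9,0,0,0],
    [15.3,0.4,9.5,0,0,0],
    [15.3,0.4,9.5,0,0,0],
    [15.3,0.4,9.5,0,0,0],
    [15.3,0.4,9.5,0,0,0],
  ],
)

```text
clock: 2.9
eef_pos: [553.8, -226.3, 87.7]
tool_rot: [3.141, -0.002, 0.07]
force: [-0.1, -0.3, -0.2]
width: -0.1
```

Call:
move_arm(
  increments=[
    [0,0,0.5,0,0,0],
    [0,0,1,0,0,0],
    [0,0,1.3,0,0,0],
    [0,0,1.5,0,0,0],
    [0,0,1.7,0,0,0],
    [0,0,1.9,0,0,0],
    [0,0,2.1,0,0,0],
    [0,0,2.3,0,0,0],
    [0,0,2.4,0,0,0],
    [0,0,2.4,0,0,0],
    [0,0,2.4,0,0,0],
  ],
)

```text
clock: 4.0
eef_pos: [552.9, -225.7, 62.1]
tool_rot: [-3.141, 0.0, 0.07]
force: [-2.3, 1.0, 3.0]
width: 0.3
```

Call:
move_arm(
  increments=[
    [0,0,0.1,0,0,0],
    [0,0,0.2,0,0,0],
    [0,0,0.3,0,0,0],
    [0,0,0.3,0,0,0],
    [0,0,0.3,0,0,0],
  ],
)

```text
clock: 4.5
eef_pos: [553.0, -225.7, 61.9]
tool_rot: [-3.141, -0.0, 0.07]
force: [-8.0, 3.6, 24.1]
width: 0.3
```

Call:
move_arm(
  increments=[
    [0,0,-1,0,0,0],
    [0,0,-2.5,0,0,0],
    [-1.5,-1,-2.5,0,0,0],
    [-3,-2.5,-2.5,0,0,0],
    [-3.9,-3.2,-2.5,0,0,0],
    [-3.9,-3.2,-2.5,0,0,0],
    [-3.9,-3.2,-2,0,0,0],
    [-3.9,-3.2,-1.5,0,0,0],
    [-3.9,-3.2,-1.2,0,0,0],
    [-3.9,-3.2,-0.9,0,0,0],
    [-3.9,-3.2,-0.6,0,0,0],
    [-3.9,-3.2,-0.4,0,0,0],
    [-3.9,-3.2,-0.2,0,0,0],
    [-3.9,-3.2,0,0,0,0],
    [-3.9,-3.2,0,0,0,0],
  ],
)

```text
clock: 6.0
eef_pos: [512.5, -197.0, 61.8]
tool_rot: [3.141, -0.002, 0.07]
force: [-4.0, 2.0, 26.2]
width: -0.2
```

Call:
move_arm(
  increments=[
    [0,0,-1,0,0,0],
    [0,0,-2.5,0,0,0],
    [0.4,2.4,-2.5,0,0,0],
    [0.7,4.8,-2.5,0,0,0],
    [0.9,7.2,-2.5,0,0,0],
    [0.9,7.2,-2.5,0,0,0],
    [0.9,7.2,-2,0,0,0],
    [0.9,7.2,-1.5,0,0,0],
    [0.9,7.2,-1.2,0,0,0],
    [0.9,7.2,-0.9,0,0,0],
    [0.9,7.2,-0.6,0,0,0],
    [0.9,7.2,-0.4,0,0,0],
    [0.9,7.2,-0.2,0,0,0],
    [0.9,7.2,0,0,0,0],
    [0.9,7.2,0,0,0,0],
  ],
)

```text
clock: 7.5
eef_pos: [526.1, -266.8, 61.9]
tool_rot: [-3.14, -0.0, 0.071]
force: [-6.2, 5.9, 26.1]
width: -0.3
```

Call:
move_arm(
  increments=[
    [0,0,-1.5,0,0,0],
    [0,0,-4,0,0,0],
    [-2.5,-1,-7,0,0,0],
    [-6,-2,-10,0,0,0],
    [-9,-3,-12.5,0,0,0],
    [-10.8,-4.2,-12.5,0,0,0],
    [-10.8,-4.2,-12.5,0,0,0],
    [-10.8,-4.2,-12.5,0,0,0],
    [-10.8,-4.2,-12.5,0,0,0],
    [-10.8,-4.2,-12.5,0,0,0],
  ],
  grip=-0.1,
)

```text
clock: 8.5
eef_pos: [416.4, -233.9, 183.9]
tool_rot: [3.141, -0.0, 0.07]
force: [-0.1, -0.1, -0.1]
width: 38.3
```

```bash
python3 snap.py w3
python3 - <<'E'
import cv2
b=cv2.imread("pics/w3.png"); x,y,w,h,k=210,0,220,200,3
c=cv2.resize(b[y:y+h,x:x+w],None,fx=k,fy=k,interpolation=cv2.INTER_CUBIC)
for i in range(0,w,20): cv2.putText(c,"|"+str(x+i),(i*k,12),0,.35,(0,0,255),1)
for i in range(0,h,20): cv2.putText(c,"-"+str(y+i),(0,i*k+4),0,.35,(0,0,255),1)
cv2.imwrite("pics/c3.png",c)
E
```

```text
8.5 [ 416.351414   -233.908702    183.86149888] [ 3.14116926e+00 -2.38493959e-04  7.03431799e-02] [-0.09770163 -0.08396029 -0.10204157] 38.27796376797669
```

View pics/c3.png

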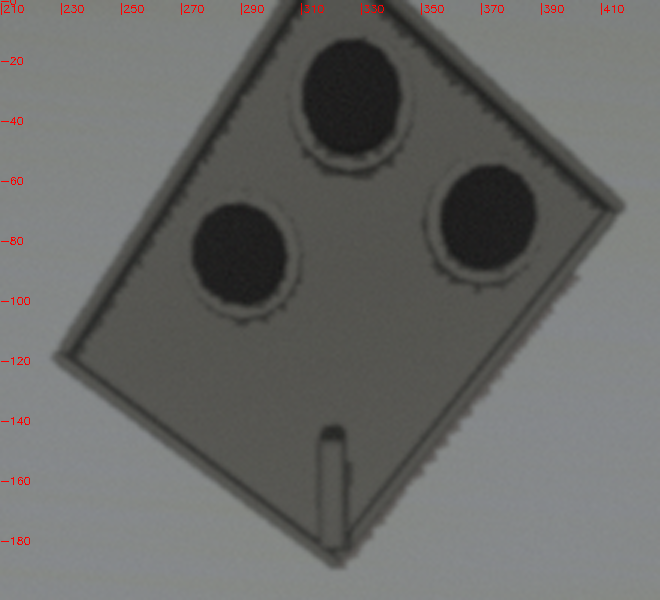

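The enlarged wrist view shows all three caps sitting on their collars, at about (327,32), (290,85) and (373,73). The fin's top face runs from (320.8,146.7) to (321,182.7).

Run:
```python
from h import *
np.set_printoptions(precision=1,suppress=True)
c=eyes.calibration("wrist"); P=np.load("pics/w3.npz")["P"]
# second view w2 ends for height check
P2=np.load("pics/w2.npz")["P"]
e=[(320.8,146.7),(321,182.7)]
X=[at(c,p,z,P) for p in e for z in (82,88)]; print(*X)
print("w2",at(c,(322.2,127.5),88,P2),at(c,(323,168),88,P2))
m=(X[1]+X[3])/2; d=X[1]-X[3]; print(m,np.linalg.norm(d),np.degrees(np.arctan2(d[1],d[0])))
t=[((58/3+210),(356/3)),(624/3+210,207/3),(338/3+210,566/3)]
C=[at(c,p,58,P) for p in t]; print("corners",*C,(C[0]+C[1])/2)
s=ctrl.read_state(); R=Rn.from_euler("xyz",s["tool_rot"]).as_matrix()
g=np.array([m[0],m[1],64]); print("shift tool",R.T@(g-s["eef_pos"]))
```

```text
[ 462.8 -227.8   82. ] [ 463.7 -227.9   88. ] [ 430.9 -230.1   82. ] [ 432.5 -230.1   88. ]
w2 [ 464.9 -227.5   88. ] [ 431.5 -230.4   88. ]
[ 448.1 -229.    88. ] 31.21911554461953 4.1000900175237645
corners [ 479.1 -142.5   58. ] [ 532.5 -307.7   58. ] [ 418.6 -232.3   58. ] [ 505.8 -225.1   58. ]
shift tool [ 32.2  -2.6 119.8]
```

Call:
move_arm(
  increments=[
    [2,-0.2,2,0,0,0],
    [3.2,-0.3,5,0,0,0],
    [3.2,-0.3,8,0,0,0],
    [3.2,-0.3,9.5,0,0,0],
    [3.2,-0.3,10.5,0,0,0],
    [3.2,-0.3,11.2,0,0,0],
    [3.2,-0.3,11.8,0,0,0],
    [3.2,-0.3,11.8,0,0,0],
    [3.2,-0.3,11.8,0,0,0],
  ],
)

```text
clock: 9.45
eef_pos: [447.4, -228.4, 66.8]
tool_rot: [3.141, -0.001, 0.07]
force: [-0.7, -0.9, -0.0]
width: 38.9
```

Call:
move_arm(
  increments=[
    [0,0,0,0,0,0],
    [0,0,0,0,0,0],
    [0,0,0,0,0,0],
    [0,0,0,0,0,0],
    [0,0,0,0,0,0],
    [0,0,0,0,0,0],
    [0,0,0,0,0,0],
    [0,0,0,0,0,0],
  ],
  grip=-1,
)

```text
clock: 10.25
eef_pos: [447.4, -228.1, 67.0]
tool_rot: [3.141, -0.001, 0.071]
force: [-0.8, 0.9, 6.6]
width: 7.1
```

The fin is gripped a little high, so I'll regrip about 3.5 mm lower.

Call:
move_arm(
  increments=[
    [0,0,0,0,0,0],
    [0,0,0,0,0,0],
    [0,0,0,0,0,0],
    [0,0,0.2,0,0,0],
    [0,0,0.35,0,0,0],
    [0,0,0.35,0,0,0],
  ],
  grip=-0.4,
)

```text
clock: 10.85
eef_pos: [446.9, -228.0, 62.5]
tool_rot: [-3.141, 0.001, 0.07]
force: [-0.6, 0.6, -0.7]
width: 25.8
```

Call:
move_arm(
  increments=[
    [0,0,0,0,0,0],
    [0,0,0,0,0,0],
    [0,0,0,0,0,0],
    [0,0,0,0,0,0],
    [0,0,0,0,0,0],
    [0,0,0,0,0,0],
    [0,0,0,0,0,0],
  ],
  grip=-1,
)

```text
clock: 11.55
eef_pos: [447.1, -228.1, 62.9]
tool_rot: [-3.142, -0.0, 0.07]
force: [-1.4, 0.7, 2.1]
width: 6.7
```

Call:
move_arm(
  increments=[
    [0.02,0,-0.13,0,-0.5,0],
    [0.04,0,-0.25,0,-1,0],
    [0.06,0,-0.38,0,-1.5,0],
    [0.08,0,-0.51,0,-2,0],
    [0.1,0,-0.64,0,-2.5,0],
    [0.12,0,-0.76,0,-3,0],
    [0.15,0,-0.89,0,-3.5,0],
    [0.17,0,-1.02,0,-4,0],
    [0.2,0,-1.14,0,-4.5,0],
    [0.23,0,-1.27,0,-5,0],
    [0.25,0,-1.4,0,-5.5,0],
    [0.28,0,-1.52,0,-6,0],
    [0.28,0,-1.52,0,-6,0],
  ],
)

```text
clock: 12.85
eef_pos: [450.1, -228.2, 78.2]
tool_rot: [3.141, 0.105, 0.07]
force: [-1.2, -0.8, -1.3]
width: 7.0
```

Call:
move_arm(
  increments=[
    [0.04,0,-0.25,0,-1,0],
    [0.08,0,-0.51,0,-2,0],
    [0.12,0,-0.76,0,-3,0],
    [0.17,0,-1.02,0,-4,0],
    [0.23,0,-1.27,0,-5,0],
    [0.28,0,-1.52,0,-6,0],
    [0.28,0,-1.52,0,-6,0],
    [0.28,0,-1.52,0,-6,0],
    [0.28,0,-1.52,0,-6,0],
  ],
)

```text
clock: 13.75
eef_pos: [453.8, -227.8, 92.7]
tool_rot: [-3.141, 0.21, 0.07]
force: [-2.2, -2.0, -2.8]
width: 7.0
```

Run:
```python
from h import *
s=eyes.get_image("scene")[:,:,::-1]; t=eyes.get_image("top")[:,:,::-1]
f=lambda im,x,y:cv2.resize(im[y:y+100,x:x+100],None,fx=4,fy=4,interpolation=cv2.INTER_CUBIC)
cv2.imwrite("pics/c4.png",np.hstack([f(s,220,130),f(t,350,175)]))
```

```text
(no output)
```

View pics/c4.png

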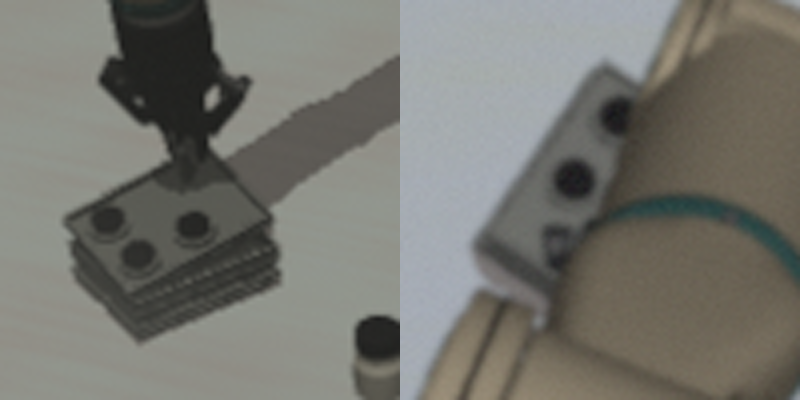

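The scene crop shows the fin's corner tipped up about 12°, the far corner still seated, the caps home and the lower trays in place. Next I lift it straight up at this tilt.

Call:
move_arm(
  increments=[
    [-0.04,0,-0.2,0,0,0],
    [-0.08,0,-0.39,0,0,0],
    [-0.12,0,-0.59,0,0,0],
    [-0.17,0,-0.78,0,0,0],
    [-0.21,0,-0.98,0,0,0],
    [-0.25,0,-1.17,0,0,0],
    [-0.31,0,-1.47,0,0,0],
    [-0.42,0,-1.96,0,0,0],
    [-0.62,0,-2.93,0,0,0],
    [-0.94,0,-4.4,0,0,0],
    [-1.25,0,-5.87,0,0,0],
    [-1.66,0,-7.82,0,0,0],
    [-2.08,0,-9.78,0,0,0],
    [-2.5,0,-11.7,0,0,0],
    [-2.5,0,-11.7,0,0,0],
    [-2.5,0,-11.7,0,0,0],
  ],
)

```text
clock: 15.45
eef_pos: [454.1, -227.6, 212.8]
tool_rot: [3.141, 0.208, 0.07]
force: [-0.1, 0.6, -1.6]
width: 6.4
```

Call:
move_arm(
  increments=[
    [0,0,0,0,1,0],
    [0,0,0,0,3,0],
    [0,0,0,0,5,0],
    [0,0,0,0,7,0],
    [0,0,0,0,9,0],
    [0,0,0,0,11,0],
    [0,0,0,0,12,0],
    [0,0,0,0,12,0],
    [0,0,0,0,12,0],
  ],
)

```text
clock: 16.35
eef_pos: [454.0, -227.6, 212.2]
tool_rot: [-3.141, 0.001, 0.07]
force: [0.3, -0.1, -1.2]
width: 6.8
```

Call:
move_arm(
  increments=[
    [0.2,-1,0,0,0,0],
    [0.7,-3,0,0,0,0],
    [1.4,-6,0,0,0,0],
    [2.1,-9,0,0,0,0],
    [2.8,-12,0,0,0,0],
    [3.5,-15,0,0,0,0],
    [4.2,-18,0,0,0,0],
    [4.8,-21,0,0,0,0],
    [5.5,-24,0,0,0,0],
    [6.2,-27,0.4,0,0,0],
    [6.9,-30,0.8,0,0,0],
    [7.6,-33,1.2,0,0,0],
    [8.3,-36,1.6,0,0,0],
    [8.9,-38.5,2,0,0,0],
    [9.4,-41,2.4,0,0,0],
    [9.9,-43,2.6,0,0,0],
    [10.2,-44.5,2.7,0,0,0],
    [10.5,-45.5,2.8,0,0,0],
    [10.5,-45.5,2.8,0,0,0],
    [10.5,-45.5,2.8,0,0,0],
  ],
)

```text
clock: 18.35
eef_pos: [526.9, 232.7, 184.4]
tool_rot: [3.141, 0.0, 0.069]
force: [-0.3, -0.3, -1.8]
width: 6.7
```

```bash
python3 snap.py w5
python3 - <<'E'
from h import *
s=eyes.get_image("scene")[:,:,::-1]; t=eyes.get_image("top")[:,:,::-1]
cv2.imwrite("pics/scene5.png",s)
f=lambda im,x,y,w,h,k:cv2.resize(im[y:y+h,x:x+w],None,fx=k,fy=k,interpolation=cv2.INTER_CUBIC)
w=cv2.imread("pics/w5.png")
cv2.imwrite("pics/c5.png",np.vstack([np.hstack([f(s,220,120,250,150,1.6),f(w,140,0,360,216,400/360)]),np.hstack([f(t,170,120,267,160,1.5),f(s,320,150,134,80,3)])[:,:800]]) if 0 else np.hstack([f(s,220,120,200,200,2),f(w,160,0,320,320,1.25)]))
E
```

```text
18.35 [526.85103    232.65113747 184.44573144] [3.14062074e+00 3.66916621e-04 6.94852313e-02] [-0.32441128 -0.27875112 -1.8454814 ] 6.740901396160059
```

View pics/c5.png

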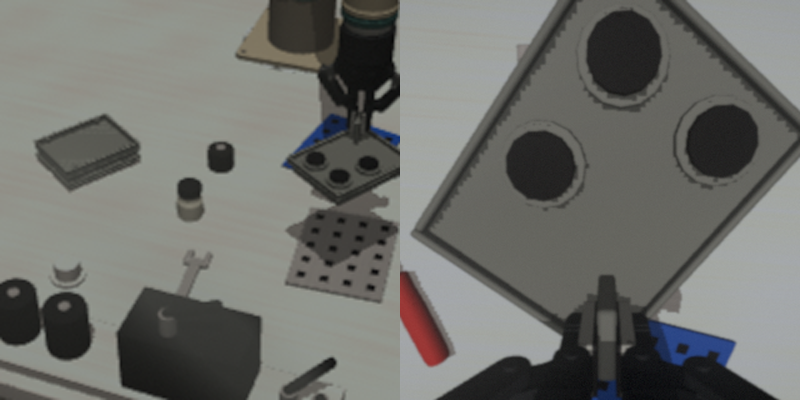

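Run:
```python
from h import *
np.set_printoptions(precision=2,suppress=True)
c=eyes.calibration("wrist"); s=eyes.calibration("scene"); P=np.load("pics/w5.npz")["P"]
A,B,C=[42,25.5,30],[-10,26,30],[42,-25,30]
Xw=np.array([A,B,C,[-70,55,26]],float); ow=np.array([(339.2,41.6),(272.8,132),(417.6,112.8),(172.8,186.4)])
Xs=np.array([A,B,C,[70,55,26],[70,-55,26]],float); os_=np.array([(389.5,208),(404,201.5),(378,199.5),(388.5,220.5),(363,202.5)])
W=lambda p,X: Rn.from_euler("xyz",p[3:]).apply(X)+p[:3]
f=lambda p: np.r_[(proj(c,W(p,Xw),P)-ow).ravel(),(proj(s,W(p,Xs))-os_).ravel()]
p=least_squares(f,[585,236,154,0,0,-.58],x_scale=[10,10,10,.1,.1,.1]).x; print(p[:3],np.degrees(p[3:]),f(p))
# same rigid tool->tray check against w3 (level on stack): z of caps rel. tool
for q,z in zip(ow[:3],[184.4-31+30]*3): print(at(c,q,z,P))
```

```text
[586.04 235.46 148.18] [  0.32   0.96 -33.65] [-0.49  1.32  2.37 -0.35 -1.16 -1.56 -0.89 -0.34  0.15  0.17 -0.05 -0.3
 -0.51 -0.09  0.58 -1.84 -0.19 -3.33]
[634.89 233.01 183.4 ]
[592.67 262.59 183.4 ]
[606.76 192.16 183.4 ]
```

Run:
```python
from cell import ctrl
s=ctrl.read_state(); print(s["clock"],s["eef_pos"],s["qd"].round(3),s["force"],s["width"]); print(ctrl.finish_job())
```

```text
18.5 [527.11914237 232.13154044 184.68669866] [ 0.001 -0.001 -0.005 -0.001 -0.001 -0.002  0.001] [-0.44143999 -0.49040369 -1.47036835] 6.582517359160053
the job is handed in; nothing more can be done
None
```

I did the job as asked and handed it in at 18.5 s, with the tray held by its fin over the grey steel hand-over plate.

- **Caps:** I pressed all three to a hard stop at about 62 mm tip height, with 24–26 N each. Later pictures, including the last, show them still seated on their collars.
- **Grip:** I gripped the fin slightly high at first, so I re-gripped it about 4 mm lower before lifting.
- **Peel:** I tipped the fin's corner up about 12° around the far corner. A picture then showed the far corner still down and the lower trays in place. I lifted the tray at that tilt, levelled it and carried it over.
- **Last checks:** The tray measured about (586, 235.5) mm, against a plate centre of about (585, 237) mm. It was level to about 1° and the arm was still. The lower trays were standing in the same place, and the bystanders in the final picture looked undisturbed.
- **Disagreement:** The camera fit put the tray's underside at 148 mm, but the arm's own reading gives about 153–154 mm. The same fit also read about 6 mm low while the tray sat on the stack, so I trusted the arm's figure. That puts the tray about 148 mm above the plate's top face.

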